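# Steer the laser datum spot onto a tea tray's ring mark

## Task

Swing the small latch lever on the mirror mount round to its far stop, which frees the tilt screw. Then turn the mount's two crank screws until the red spot on the dark tea tray lies wholly inside the brass ring mark, and leave everything standing so. Do not shift or knock over the tape roll, screwdriver, jar and small carton lying round the mount.

Things in the scene. Friction and masses are not known exactly. Their poses are not given: they have to be found in the camera images.
- mount: Mirror mount, fixed to the table: grey block with an aluminium top plate 100 x 350 mm, its top face 80 mm above the table; a round mirror 52 mm across and a black laser tube stand at its +y end (up to 150 mm high). Origin on the table under the middle of the mount. Its axes: +x away from the robot, +y towards the tray, z up. The fixed parts: pan screw axis at (0, 100) mm, tilt screw axis at (0, -100) mm, latch pivot at (28, -45) mm in this frame.
- pan_screw_axis (a point): On the vertical axis of the pan screw (the one nearer the mirror), at the height of the middle of its peg, 121 mm above the table.
- pan_screw_peg (a point): Middle of the upright round peg (12 mm diameter, from 105 to 137 mm above the table, free all round) at the end of the pan screw's crank arm, 60 mm from its axis. The arm (12 mm wide) lies from 95 to 105 mm above the table. Push the peg sideways along its arc, either way.
- pan_screw (a joint): Turn of the pan screw in rad, anticlockwise from above, -1.0 to 1.0 (stops); at 0 its arm points to the mount's -x. It stays where it is left (about 1.5 to 2 N at the peg turns it). Each +1 rad moves the spot 50 mm towards the mount's -x (the way its peg lies from its axis), and nothing else.
- tilt_screw_axis (a point): On the vertical axis of the tilt screw (the one away from the mirror), 121 mm above the table.
- tilt_screw_peg (a point): Middle of the upright peg of the tilt screw, of the same sizes and heights as the pan screw's peg, 60 mm from its axis.
- tilt_screw (a joint): Turn in rad, anticlockwise from above, 0 to 1.45 (stops); starts at 0, arm pointing to the mount's -x; growing, its peg moves to the mount's -y. With the latch below 0.3 rad a dog on the screw butts on the latch bar: no turn beyond 0.05 rad of play; clear of it above 0.6. Stays where left (1.5 to 2 N at the peg). Each +1 rad moves the spot 50 mm towards the mount's +y (off the mirror), nothing else.
- latch_axis (a point): On the vertical pivot axis of the latch lever, 121 mm above the table.
- latch_tab (a point): Middle of the upright flat tab of the latch lever, 45 mm from its pivot: 20 mm long along the lever, 6 mm thick, reaching from 93 to 135 mm above the table. At the start it stands on the pivot's +y side, facing the mount's +x and -x; push it towards -x round its arc.
- latch (a joint): Turn of the latch lever in rad, anticlockwise from above: starts near 0 (locking the tilt screw), stop at 1.0 (free). Stays where it is left (about 1.5 N at the tab).
- spot_centre (a point): Centre of the red laser spot, 14 mm across, on the tray's face 31 mm above the table.
- ring_mark (a point): Centre of the brass ring inlaid in the tray's face: inside diameter 28 mm, outside 36 mm, with four short ticks round it; 31 mm above the table. The tray is fixed: dark wood 340 x 260 mm, rim 42 mm above the table, with a steel drain grille near one end.
- tape: Bystander, to be left alone: open cardboard tape roll 84 mm across, 24 mm tall, lying in front of the mount. Origin under its centre.
- driver: Bystander, to be left alone: screwdriver, 170 mm, lying in front of the mount. Origin under its centre.
- glue_jar: Bystander, to be left alone: amber jar 52 mm across, 75 mm tall, behind the mount. Origin under its centre.
- small_carton: Bystander, to be left alone: small carton 70 x 90 x 45 mm, behind the mount. Origin under its centre.

How it is judged:
By the outcome, as a careful person would: the job done as asked, in the order asked, and still so for the second after the job is handed in, with the robot touching nothing.
It also fails if it takes over 72 s, if anything falls off the work surface, if the arm or the gripper's body presses on something with over 40 N, if the wrist force passes 120 N, or if a joint passes its speed limit or range.

## Robot

A 6-joint arm with a two-finger parallel gripper is mounted at the origin on the work surface. World frame = base frame: x ahead of the robot, y to its left, z up, the work surface at z = 0. Lengths are in mm, angles in rad, forces in N, time in s.
With the tool pointing down it reaches from about 250 to 800 mm from the base axis. Payload 8.5 kg.
Tool frame: the origin (TCP) lies between the finger pads; the fingertips stand 22 mm ahead of it and the grasp point (between the pads) lies 3 mm ahead of it; x points along the fingers, z is the direction in which the jaws open and shut, and the axes are right-handed (so a half turn about x gives the same grasp; the last joint's range is limited). The gripper opens to 85 mm and grips with 20 to 120 N. Pads are 22 mm wide; open, the fingers measure 114 mm over their backs; the gripper's body (76 mm by 85 mm) begins 54 mm behind the grasp point. The pads swing forward as they close: fully open they stand 13 mm farther back than shut.
Start: joints at [1.27, 0.238, -0.013, 1.319, 0, 1.571], TCP at [155.535, 501.388, 253.276] pointing down, gripper open.
Joint ranges: [-2.66, 2.66], [-1.03, 1.9], [-1.14, 1.46], [-1.82, 2.27], [-1.45, 1.34], [-3.14, 3.14]. Speed limits (rad/s): [2.22, 2.22, 2.79, 3.14, 3.14, 3.14].

## Interface

Orientations are given as a rotation vector (axis times angle).
In Python, from station import get_state, imaging, workorder, models gives the robot as it stands. The module is installed in compiled form; this text tells all that it offers.
- The arm moves only by the tool drive_tool, never from a script. Its argument "plan" is a list of rows, each a list of 7 numbers: the shift along the tool's x, y, z in mm, then the turn, a rotation vector about the tool's x, y, z in degrees, then the closure in counts, from 0 (fully open) to 255 (shut). A call has 1 to 8 rows; each row is the pose to reach, as a shift and turn from the pose commanded when the call began, along the tool's axes at that moment; what a row does not reach only later rows make up. A row lasts 1/10 s, in which the tool goes at most 50 mm and 8.59 degrees, less where a joint would pass 70% of its speed; a pose out of reach is approached as far as the arm can. A call with a gripper value outside its range is refused whole. The fingers move at their own pace and stop on an object; the grip force is fixed at half the most. Time passes only in rows, so rows that repeat a pose let the fingers close. It gives the time, the measured TCP pose, the force and the opening at its end, in the units of the state.
- get_state(): the state, without advancing time (a new reading comes with each control period).
- imaging.read_camera(name): name is "side" or "top" or "wrist"; returns a dict with "frame" (420x560x3 uint8, red, green, blue), "intrinsics" (3x3 intrinsics, pixels), "distortion" ([k1, k2, p1, p2, k3] as OpenCV has them; the pictures are not rectified), "extrinsics" (4x4, takes a point from camera to world coordinates). Camera axes: x right, y down, z forward; pixel columns grow to the right and rows downward; lengths in mm; the calibration is good to about 2 mm. A picture is of the moment at which its call begins. There is no depth.
- workorder.close_job(): hands the job in, once; it reports no verdict.
Trained networks look in a picture, given as the dict that the camera call returned (one of the last four; its "shot" number tells which), for a name from the list of things; names that differ only in an ending like _2 or _b are one class to them, and where a whole thing is asked for, a point or a joint stands for the part that bears it (a point fixed in the world has none). Each returns a list of dicts, best first, with "p" (0 to 1); they miss things now and then, are a little off and sometimes report something else, mostly with a low value. They report only what shows in the picture. A call takes as long as a camera call.
- models.cut_out(picture, thing): "mask" (420x560 bool, what is visible of it).
- models.pinpoint(picture, thing): "at" ([x, y, z] in mm, in world coordinates, good to about 4 mm: a listed point, or the origin of a listed thing).
The state is a dict: "time": time; "joint_pos": joint angles; "qvel": joint speeds; "tau": joint torques, N m; "tcp_pos": TCP position; "eef_rot": TCP orientation; "ft_force": force on the tool from outside, world axes, zero at the start; "torque": the same for the moment, N m; "finger_gap": finger opening in mm.
Only numpy, scipy, OpenCV 4.12 (cv2) and the standard library are available. Lean on these libraries where they do the work, as an engineer would, in place of code of your own. Each camera call takes 0.05 s, during which the arm holds its last target.

## Working session

There is one attempt and no reset: what is moved stays moved. The work goes in short steps, Python scripts to look and compute and a tool call to move; the robot and the scene stay as the last step left them, time stands still between calls to the robot, and variables do not carry over. Pictures are saved under pics/ and viewed, and the job is handed in when it is done.

Besides the shell and the picture viewer there is one more tool, called after "Request:" by a JSON object that holds its "name" and its "arguments". drive_tool: Moves the arm, as the interface text tells. Its arguments: {"type":"object","properties":{"plan":{"type":"array","items":{"type":"array","items":{"type":"number"}}}},"required":["plan"]}

```bash
mkdir -p pics
cat > h.py <<'E'
import numpy as np, cv2
from station import get_state, imaging, workorder, models
def snap(n,f):
    p=imaging.read_camera(n); cv2.imwrite('pics/'+f,p['frame'][:,:,::-1]); return p
def pix2world(p,uv,z):
    K=np.array(p['intrinsics']);d=np.array(p['distortion']);T=np.array(p['extrinsics'])
    n=cv2.undistortPoints(np.array([[uv]],float),K,d)[0,0]
    r=T[:3,:3]@np.array([n[0],n[1],1]);o=T[:3,3]
    return o+r*(z-o[2])/r[2]
E
python3 - <<'E'
from h import *
np.set_printoptions(precision=1,suppress=True)
s=get_state();print(s['time'],s['tcp_pos'],s['eef_rot'],s['ft_force'],s['finger_gap'])
P={}
for n in ['side','top','wrist']:
    P[n]=snap(n,n+'0.png')
    print(n,P[n]['extrinsics'])
for n in ['top','side']:
  for t in ['mount','pan_screw_axis','pan_screw_peg','tilt_screw_axis','tilt_screw_peg','latch_axis','latch_tab','spot_centre','ring_mark','tape','driver','glue_jar','small_carton']:
    try: r=models.pinpoint(P[n],t)
    except Exception as e: print(e);continue
    print(n,t,[(np.array(q['at']),round(q['p'],2)) for q in r[:2]])
print(get_state()['time'])
E
```

```text
0.0 [155.4 501.1 252.7] [-1.   1.3  1. ] [1.  0.2 0.3] 85.37358557151512
side [[   1.    -0.1    0.1  487. ]
 [  -0.1   -0.6    0.8 -844.6]
 [  -0.    -0.8   -0.6  795.6]
 [   0.     0.     0.     1. ]]
top [[ -0.   -1.    0.1 480. ]
 [ -1.    0.   -0.  -49.9]
 [  0.   -0.1  -1.  905.3]
 [  0.    0.    0.    1. ]]
wrist [[  0.3   0.9   0.3  81.3]
 [  1.   -0.3  -0.1 523.9]
 [ -0.    0.3  -1.  373. ]
 [  0.    0.    0.    1. ]]
top mount [(array([581.5, -81.3,  -0.9]), 0.89)]
top pan_screw_axis [(array([566. ,   8.9, 121.3]), 0.61)]
top pan_screw_peg [(array([507.4,  -4.7, 118.3]), 0.58)]
top tilt_screw_axis [(array([ 601.6, -179.9,  122. ]), 0.65), (array([543. , 281.1,  32.2]), 0.42)]
top tilt_screw_peg [(array([ 545.7, -195.2,  121.4]), 0.88)]
top latch_axis [(array([ 618. , -124.2,  119. ]), 0.89)]
top latch_tab [(array([607. , -81.5, 120.2]), 0.8), (array([ 442.3, -127.2,    1.6]), 0.39)]
top spot_centre [(array([519. , 219.6,  28.7]), 0.37)]
top ring_mark [(array([542.3, 280.4,  29.9]), 0.66)]
top tape [(array([ 440.8, -125.6,   -2. ]), 0.93), (array([ 484.7, -277.3,   -0. ]), 0
[... 407 characters left out ...]
[565.6,   8.9, 119.2]), 0.26)]
side tilt_screw_peg [(array([ 538.7, -195.6,  123.9]), 0.63), (array([ 730. , -159.5,   -2.1]), 0.49)]
side latch_axis [(array([ 618.1, -128.2,  120. ]), 0.84), (array([ 438.3, -121. ,    1.2]), 0.59)]
side latch_tab [(array([610.6, -84.5, 122.6]), 0.7)]
side spot_centre []
side ring_mark [(array([542. , 282. ,  31.4]), 0.81)]
side tape [(array([ 437.7, -123.5,    1.5]), 0.56), (array([ 614.7, -127.1,  118.1]), 0.23)]
side driver [(array([ 485.1, -273. ,   -0.1]), 0.59), (array([543. , 283.1,  29.5]), 0.51)]
side glue_jar [(array([ 730.1, -155.7,   -4.9]), 0.81)]
side small_carton [(array([715. , -23.7,   1. ]), 0.91), (array([585.5, -82.7,   2.1]), 0.62)]
1.45
```

View pics/top0.png

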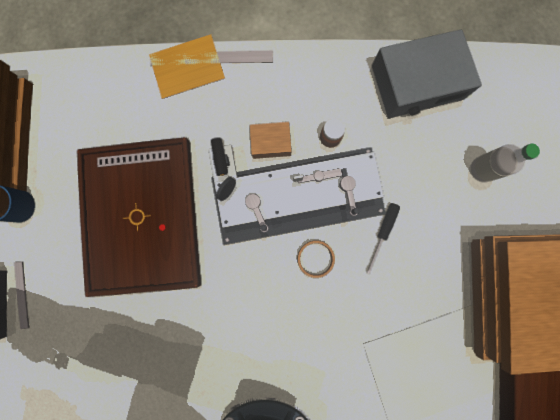

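View pics/side0.png

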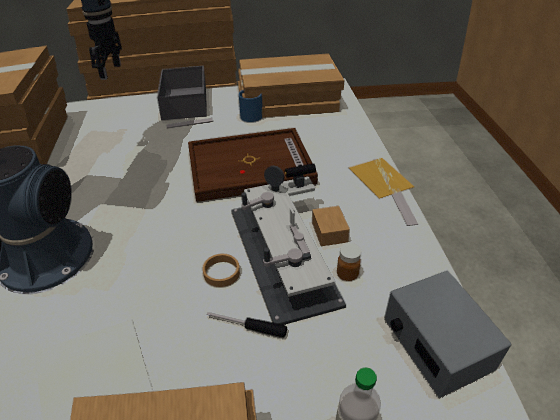

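View pics/wrist0.png

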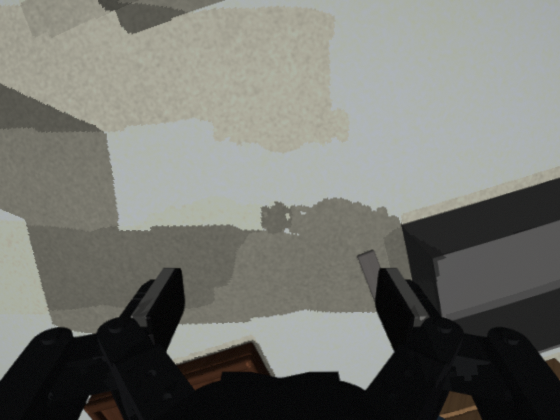

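```bash
cat >> h.py <<'E'
from scipy.spatial.transform import Rotation as Ro
np.set_printoptions(precision=2,suppress=True)
def fit():
    src=np.array([[0,100],[0,-100],[28,-45],[0,0]],float)
    dst=np.array([[564,10.4],[601,-183],[618,-126],[583.3,-81.3]])
    w=np.array([1,1,1,1.])
    a=src-src.mean(0);b=dst-dst.mean(0)
    th=np.arctan2((a[:,0]*b[:,1]-a[:,1]*b[:,0]).sum(),(a*b).sum())
    R=np.array([[np.cos(th),-np.sin(th)],[np.sin(th),np.cos(th)]])
    t=dst.mean(0)-R@src.mean(0)
    return th,R,t,dst-(src@R.T+t)
E
python3 - <<'E'
from h import *
th,R,t,res=fit();print('yaw',th,t,res)
s=get_state();M=Ro.from_rotvec(s['eef_rot']).as_matrix();print(M,s['joint_pos'])
f=lambda p:R.T@(np.array(p)[:2]-t)
img=cv2.imread('pics/top0.png').astype(int)
m=(img[:,:,2]>150)&(img[:,:,1]<70)&(img[:,:,0]<70)
m[:, :80]=0;m[:,200:]=0
v,u=np.nonzero(m);print(len(u),u.mean(),v.mean())
p=imaging.read_camera('top')
sp=pix2world(p,(u.mean(),v.mean()),31);print('spot',sp)
rg=np.array([542,281]);d=R.T@(rg-sp[:2]);print('d mount',d)
for n,q in dict(panpeg=[509,-6],tiltpeg=[543,-195.4],tab=[608.5,-83]).items(): print(n,f(q))
print('ring pix (137,217)',pix2world(p,(137,217),31))
im=cv2.imread('pics/top0.png');cv2.imwrite('pics/c1.png',cv2.resize(im[130:250,200:400],None,fx=4,fy=4,interpolation=2))
cv2.imwrite('pics/c2.png',cv2.resize(im[190:250,100:200],None,fx=6,fy=6,interpolation=2))
E
```

```text
yaw 0.18506321186231878 [582.62 -85.21] [[-0.22 -2.69]
 [-0.03  0.5 ]
 [-0.43 -1.72]
 [ 0.68  3.91]]
[[-0.   -0.96  0.3 ]
 [-0.    0.3   0.96]
 [-1.   -0.   -0.  ]] [ 1.27  0.24 -0.01  1.32 -0.    1.57]
22 161.86363636363637 227.0
spot [516.47 222.5   31.  ]
d mount [35.86 52.8 ]
panpeg [-57.79  91.4 ]
tiltpeg [ -59.22 -101.02]
tab [25.84 -2.59]
ring pix (137,217) [539.76 279.98  31.  ]
```

View pics/c1.png

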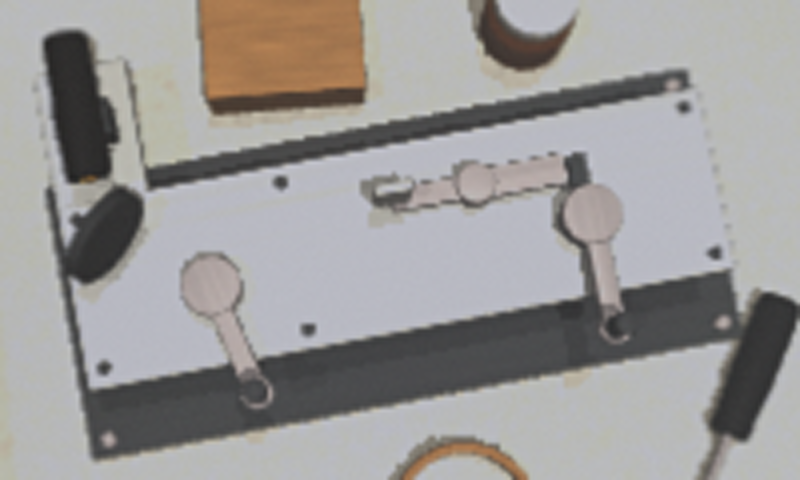

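View pics/c2.png

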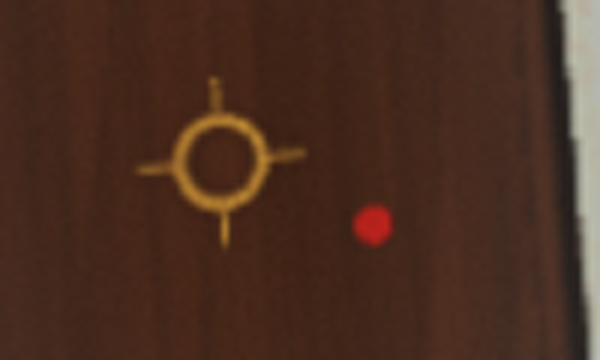

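```bash
cat >> h.py <<'E'
def rows(*targets):
    """targets: (mx,my,z,yawdeg of tool y in MOUNT frame)"""
    th,R,t,_=fit()
    s=get_state();M=Ro.from_rotvec(s['eef_rot']).as_matrix();p=np.array(s['tcp_pos'])
    print('t',s['time'],'mount',R.T@(p[:2]-t),p[2],'yaw',np.degrees(np.arctan2(M[1,1],M[0,1])-th),'F',s['ft_force'],'j6',s['joint_pos'][5])
    for x,y,z,a in targets:
        w=np.r_[R@np.array([x,y])+t,z]
        ang=np.radians(a)+th
        ty=np.array([np.cos(ang),np.sin(ang),0]);tx=np.array([0,0,-1.]);D=np.c_[tx,ty,np.cross(tx,ty)]
        print((x,y,z,a),(M.T@(w-p)).round(1),np.degrees(Ro.from_matrix(M.T@D).as_rotvec()).round(1))
def latch(phi,off=14,z=132,r=45):
    return (28-r*np.sin(phi)+off*np.cos(phi),-45+r*np.cos(phi)+off*np.sin(phi),z,180+np.degrees(phi))
E
python3 -c "
from h import *
rows(latch(0,28,230),latch(0,28))"
```

```text
t 1.5 mount [-311.87  655.17] 253.2771283057127 yaw 152.1629790602495 F [-0.65  0.52 -0.69] j6 1.570799260043038
(np.float64(56.0), np.float64(0.0), 230, np.float64(180.0)) [  23.3 -631.2 -407.6] [-27.8  -0.   -0. ]
(np.float64(56.0), np.float64(0.0), 132, np.float64(180.0)) [ 121.3 -631.2 -407.6] [-27.8  -0.   -0. ]
```

Request:
{"name": "drive_tool", "arguments": {"plan": [[0,-315,-204,0,0,0,255],[0,-315,-204,0,0,0,255],[0,-315,-204,0,0,0,255],[0,-315,-204,0,0,0,255],[0,-631,-408,-14,0,0,255],[0,-631,-408,-28,0,0,255],[0,-631,-408,-28,0,0,255],[0,-631,-408,-28,0,0,255]]}}

```text
time: 2.3
tcp_pos: [397.6, 212.8, 253.6]
eef_rot: [-1.35, 1.111, 1.349]
ft_force: [0.4, 1.4, 0.3]
finger_gap: -0.3
```

```bash
python3 -c "
from h import *
rows(latch(0,28,230),latch(0,28))"
```

```text
t 2.3 mount [-127.08  326.94] 253.57132101033736 yaw -179.57047809569656 F [0.35 1.43 0.34] j6 0.29874844790591665
(np.float64(56.0), np.float64(0.0), 230, np.float64(180.0)) [  23.6 -180.6 -328.3] [0.4 0.  0. ]
(np.float64(56.0), np.float64(0.0), 132, np.float64(180.0)) [ 121.6 -180.5 -328.4] [0.4 0.  0. ]
```

Request:
{"name": "drive_tool", "arguments": {"plan": [[0,-180,-328,0,0,0,255],[0,-180,-328,0,0,0,255],[0,-180,-328,0,0,0,255],[0,-180,-328,0,0,0,255],[0,-180,-328,0,0,0,255],[0,-180,-328,0,0,0,255],[0,-180,-328,0,0,0,255],[0,-180,-328,0,0,0,255]]}}

```text
time: 3.1
tcp_pos: [636.5, -78.3, 252.5]
eef_rot: [-1.344, 1.117, 1.343]
ft_force: [-0.3, 0.8, -0.8]
finger_gap: 0.1
```

```bash
python3 -c "
from h import *
rows(latch(0,28,230),latch(0,28))"
```

```text
t 3.1 mount [54.2  -3.16] 252.49096411825872 yaw -180.04183908715245 F [-0.31  0.82 -0.85] j6 -0.3064997203042038
(np.float64(56.0), np.float64(0.0), 230, np.float64(180.0)) [22.5 -1.8  3.2] [-0. -0. -0.]
(np.float64(56.0), np.float64(0.0), 132, np.float64(180.0)) [120.5  -1.8   3.2] [-0. -0. -0.]
```

Check with the wrist camera before lowering.

Request:
{"name": "drive_tool", "arguments": {"plan": [[60,-3,3,0,0,0,255],[60,-3,3,0,0,0,255],[60,-3,3,0,0,0,255]]}}

```text
time: 3.4
tcp_pos: [635.3, -71.0, 191.4]
eef_rot: [-1.342, 1.118, 1.35]
ft_force: [0.3, -0.3, -0.7]
finger_gap: 0.1
```

```bash
python3 -c "
from h import *
p=snap('wrist','w1.png');q=snap('top','t1.png');snap('side','s1.png')
for t in ['latch_tab','latch_axis','tilt_screw_axis']:
  for P in (p,q):
    print(t,[(np.array(k['at']),k['p']) for k in models.pinpoint(P,t)[:1]])
a=cv2.imread('pics/t1.png')[110:230,200:400];cv2.imwrite('pics/c3.png',cv2.resize(a,None,fx=4,fy=4))
rows(latch(0,26),latch(0,28))"
```

```text
latch_tab [(array([615. , -77.5, 118. ]), 0.65)]
latch_tab []
latch_axis [(array([ 620.7, -125. ,  120.7]), 0.64)]
latch_axis []
tilt_screw_axis [(array([ 596.8, -183. ,  119.1]), 0.77)]
tilt_screw_axis []
t 3.85 mount [56.21  3.71] 194.2750606634588 yaw -179.88261882138067 F [-0.3  -0.33  0.37] j6 -0.2983815416910674
(np.float64(54.0), np.float64(0.0), 132, np.float64(180.0)) [62.3  2.3 -3.7] [ 0.1 -0.   0.1]
(np.float64(56.0), np.float64(0.0), 132, np.float64(180.0)) [62.3  0.3 -3.7] [ 0.1 -0.   0.1]
```

View pics/w1.png

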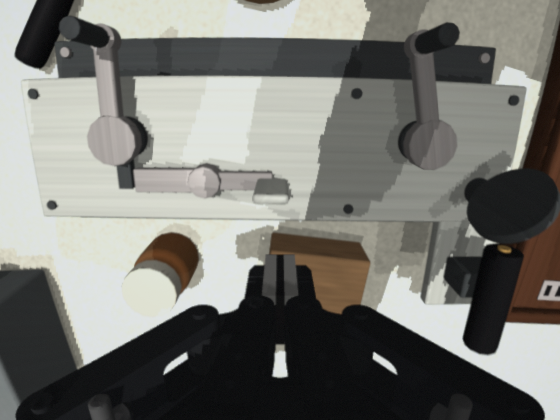

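View pics/s1.png

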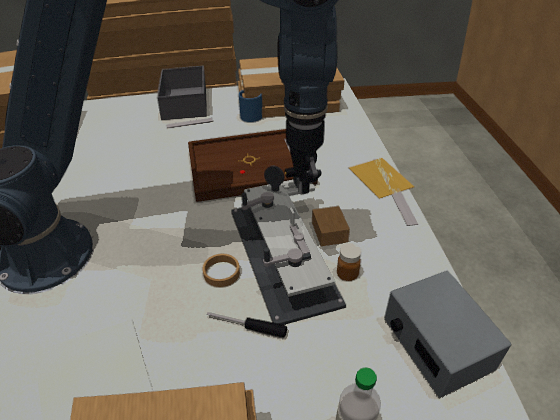

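Request:
{"name": "drive_tool", "arguments": {"plan": [[62,0,-3,0,0,0,255],[62,0,-3,0,0,0,255],[62,0,-3,0,0,0,255],[62,0,-3,0,0,0,255]]}}

```text
time: 4.25
tcp_pos: [637.9, -74.4, 132.4]
eef_rot: [-1.346, 1.115, 1.345]
ft_force: [-0.1, 0.4, 0.8]
finger_gap: -0.3
```

```bash
python3 -c "
from h import *
rows(*[latch(a,13) for a in [0.05,.1,.2,.3,.4,.5,.6]])
snap('wrist','w2.png')"
```

```text
t 4.25 mount [56.29  0.46] 132.37710466714393 yaw -179.90681570266466 F [-0.05  0.45  0.8 ] j6 -0.30275665514904293
(np.float64(38.734690767954035), np.float64(0.5934909182923019), 132, np.float64(182.8647889756541)) [ 0.4 17.6  0.2] [-2.8 -0.   0. ]
(np.float64(36.44255039950707), np.float64(1.07302185391993), 132, np.float64(185.72957795130824)) [ 0.4 19.8  0.6] [-5.6 -0.   0. ]
(np.float64(31.80074562615839), np.float64(1.6856973031916707), 132, np.float64(191.45915590261646)) [ 0.4 24.5  1.3] [-11.4  -0.    0. ]
(np.float64(27.1209650588726), np.float64(1.8319046972496849), 132, np.float64(197.1887338539247)) [ 0.4 29.2  1.4] [-17.1  -0.    0. ]
(np.float64(22.449967518148235), np.float64(1.5101831801422838), 132, np.float64(202.91831180523292)) [ 0.4 33.8  1.1] [-22.8  -0.    0. ]
(np.float64(17.83442406738571), np.float64(0.7237472869214114), 132, np.float64(208.64788975654116)) [ 0.4 38.5  0.3] [-28.6  -0.    0. ]
(np.float64(13.320451691049227), np.float64(-0.5195451749290134), 132, np.float64(214.3774677078494)) [ 0.4 43.  -0.9] [-34.3  -0.    0. ]
```

View pics/w2.png

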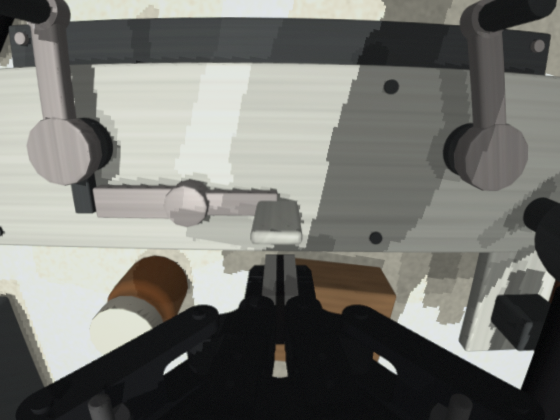

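Request:
{"name": "drive_tool", "arguments": {"plan": [[0,13,0,0,0,0,255],[0,18,0,-3,0,0,255],[0,20,0.5,-6,0,0,255],[0,24.5,1.3,-11,0,0,255],[0,29,1.4,-17,0,0,255],[0,34,1.1,-23,0,0,255],[0,34,1.1,-23,0,0,255]]}}

```text
time: 5.0
tcp_pos: [604.6, -79.6, 133.2]
eef_rot: [-1.631, 0.869, 1.626]
ft_force: [0.2, -0.2, -0.0]
finger_gap: 0.1
```

```bash
python3 -c "
from h import *
rows(*[latch(a,13) for a in [.4,.5,.6,.7,.8,.9,1.0,1.05]])
snap('wrist','w3.png')"
```

```text
t 5.0 mount [22.59  1.44] 133.23578198902322 yaw -156.8154363695083 F [ 0.16 -0.25 -0.01] j6 -0.7206741813369444
(np.float64(22.449967518148235), np.float64(1.5101831801422838), 132, np.float64(202.91831180523292)) [1.2 0.1 0.1] [ 0.3 -0.1  0.1]
(np.float64(17.83442406738571), np.float64(0.7237472869214114), 132, np.float64(208.64788975654116)) [1.2 4.7 1.2] [-5.5 -0.1  0.1]
(np.float64(13.320451691049227), np.float64(-0.5195451749290134), 132, np.float64(214.3774677078494)) [1.2 9.3 1.8] [-11.2  -0.1   0.1]
(np.float64(8.953152509002253), np.float64(-2.207271638108036), 132, np.float64(220.10704565915762)) [ 1.2 14.   2. ] [-16.9  -0.1   0.1]
(np.float64(4.776163131034625), np.float64(-4.322568897683761), 132, np.float64(225.83662361046586)) [ 1.2 18.6  1.7] [-22.7  -0.1   0.1]
(np.float64(0.8312186542818818), np.float64(-6.844301602662819), 132, np.float64(231.5662015617741)) [ 1.2 23.3  0.9] [-28.4  -0.1   0.1]
(np.float64(-2.842264340069523), np.float64(-9.747273433431056), 132, np.float64(237.29577951308232)) [ 1.2 27.8 -0.3] [-34.1  -0.1   0.1]
(np.float64(-4.5656215291383155), np.float64(-11.332800912150065), 132, np.float64(240.16056848873643)) [ 1.2 30.  -1.1] [-37.   -0.1   0.1]
```

View pics/w3.png

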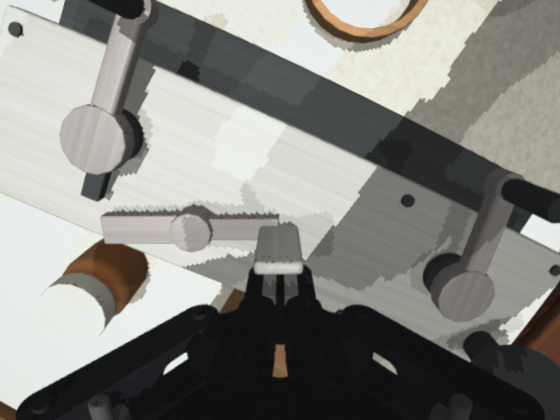

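Request:
{"name": "drive_tool", "arguments": {"plan": [[1,4.7,1.2,-5.5,0,0,255],[1,9.3,1.8,-11,0,0,255],[1,14,2,-17,0,0,255],[1,18.6,1.7,-22.7,0,0,255],[1,23.3,0.9,-28.4,0,0,255],[1,26,0.2,-32,0,0,255],[1,26,0.2,-32,0,0,255]]}}

```text
time: 5.75
tcp_pos: [582.8, -94.0, 131.3]
eef_rot: [-1.988, 0.43, 1.984]
ft_force: [0.5, -0.1, 0.2]
finger_gap: -0.2
```

Request:
{"name": "drive_tool", "arguments": {"plan": [[0,1,0,0,0,0,255],[0,2,0,0,0,0,255],[0,2,0,0,0,0,255]]}}

```text
time: 6.05
tcp_pos: [582.3, -95.0, 131.0]
eef_rot: [-1.987, 0.427, 1.984]
ft_force: [2.0, 4.2, 3.5]
finger_gap: 0.1
```

```bash
python3 -c "
from h import *
rows(*[latch(a,13) for a in [.9,1.0,1.05]])
snap('wrist','w4.png')"
```

```text
t 6.05 mount [-2.14 -9.53] 130.95686215106446 yaw -124.99215096786031 F [2.   4.24 3.52] j6 -1.3075845056731399
(np.float64(0.8312186542818818), np.float64(-6.844301602662819), 132, np.float64(231.5662015617741)) [-1.  -3.9 -0.9] [ 3.4 -0.1  0.1]
(np.float64(-2.842264340069523), np.float64(-9.747273433431056), 132, np.float64(237.29577951308232)) [-1.   0.6  0.4] [-2.3 -0.1  0.1]
(np.float64(-4.5656215291383155), np.float64(-11.332800912150065), 132, np.float64(240.16056848873643)) [-1.1  2.9  1. ] [-5.2 -0.1  0.1]
```

View pics/w4.png

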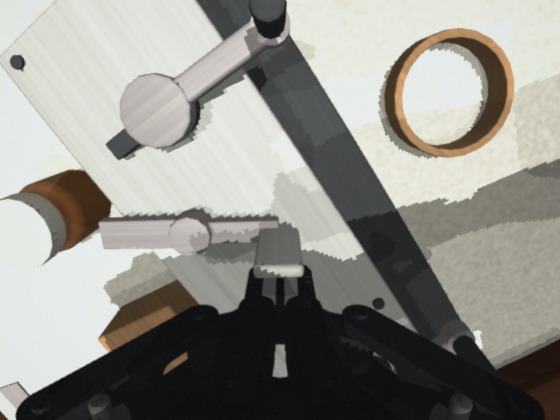

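Request:
{"name": "drive_tool", "arguments": {"plan": [[0,1,0,0,0,0,255],[0,2,0,0,0,0,255],[0,2,0,0,0,0,255]]}}

```text
time: 6.4
tcp_pos: [582.1, -95.4, 131.0]
eef_rot: [-1.987, 0.423, 1.983]
ft_force: [4.0, 11.2, 1.8]
finger_gap: -0.1
```

Request:
{"name": "drive_tool", "arguments": {"plan": [[0,-10,0,0,0,0,255],[0,-20,0,0,0,0,255],[-40,-20,0,0,0,0,255],[-70,-20,0,0,0,0,255],[-70,-20,0,0,0,0,255]]}}

```text
time: 6.9
tcp_pos: [590.8, -79.2, 204.3]
eef_rot: [-1.993, 0.429, 1.981]
ft_force: [0.9, -0.5, -0.2]
finger_gap: -0.2
```

```bash
python3 -c "
from h import *
rows((-58,-68,200,270),(-58,-68,134,270))
"
```

```text
t 6.9 mount [9.12 4.4 ] 204.30325898259795 yaw -124.94480491355846 F [ 0.89 -0.46 -0.15] j6 -1.2788823081270149
(-58, -68, 200, 270) [ 4.1 97.8 13.6] [-34.9  -0.3  -0. ]
(-58, -68, 134, 270) [70.1 97.9 14. ] [-34.9  -0.3  -0. ]
```

Request:
{"name": "drive_tool", "arguments": {"plan": [[0,49,7,-8,0,0,255],[0,98,14,-16,0,0,255],[0,98,14,-24,0,0,255],[0,98,14,-32,0,0,255],[0,98,14,-35,0,0,255],[0,98,14,-35,0,0,255]]}}

```text
time: 7.5
tcp_pos: [535.4, -162.8, 199.7]
eef_rot: [2.122, 0.198, -2.125]
ft_force: [0.6, 0.3, 1.1]
finger_gap: -0.1
```

```bash
python3 -c "
from h import *
p=snap('wrist','w5.png')
th,R,t,_=fit()
for n in ['tilt_screw_peg','tilt_screw_axis','latch_tab']:
  print(n,[(np.array(k['at']),R.T@(np.array(k['at'][:2])-t),k['p']) for k in models.pinpoint(p,n)[:1]])
rows((-58,-68,200,270),(-58,-68,134,270))
"
```

```text
tilt_screw_peg [(array([ 723.4, -165.9,   -3.8]), array([ 123.52, -105.22]), 0.22)]
tilt_screw_axis [(array([ 599.5, -183.8,  122.6]), array([  -1.55, -100.02]), 0.92)]
latch_tab [(array([ 580. , -106.5,  114. ]), array([ -6.5 , -20.45]), 0.72)]
t 7.7 mount [-60.41 -67.44] 200.02241494632426 yaw -89.981776980217 F [ 0.37 -0.82  0.1 ] j6 -2.0507758984899302
(-58, -68, 200, 270) [ 0.   0.6 -2.4] [0. 0. 0.]
(-58, -68, 134, 270) [66.   0.6 -2.4] [0. 0. 0.]
```

View pics/w5.png

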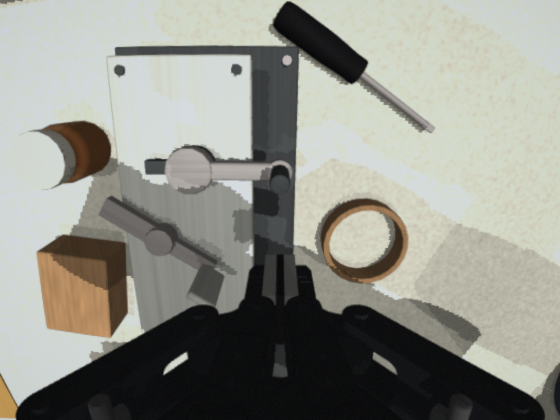

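Request:
{"name": "drive_tool", "arguments": {"plan": [[33,0,-2,0,0,0,255],[66,0,-2,0,0,0,255],[66,0,-2,0,0,0,255],[66,0,-2,0,0,0,255]]}}

```text
time: 8.1
tcp_pos: [537.5, -162.3, 134.6]
eef_rot: [2.123, 0.199, -2.125]
ft_force: [0.0, -0.2, 1.2]
finger_gap: 0.2
```

```bash
python3 -c "
from h import *
def T(a): return (-60*np.cos(a)-3,-100-60*np.sin(a)+17,134,270)
rows(*[T(a) for a in [0,.15,.3,.45,.6,.75,.9]])
"
```

```text
t 8.1 mount [-58.58 -67.44] 134.57335777799483 yaw -89.92571802633452 F [ 0.   -0.17  1.15] j6 -2.0502997998942227
(np.float64(-63.0), np.float64(-83.0), 134, 270) [ 0.6 15.6  4.4] [0.1 0.1 0. ]
(np.float64(-62.32626467616254), np.float64(-91.96628794841595), 134, 270) [ 0.6 24.5  3.8] [0.1 0.1 0. ]
(np.float64(-60.320189347536356), np.float64(-100.73121239968037), 134, 270) [ 0.6 33.3  1.8] [0.1 0.1 0. ]
(np.float64(-57.02682614116061), np.float64(-109.09793204667382), 134, 270) [ 0.6 41.7 -1.5] [0.1 0.1 0. ]
(np.float64(-52.5201368945807), np.float64(-116.87854840370213), 134, 270) [ 0.5 49.4 -6. ] [0.1 0.1 0. ]
(np.float64(-46.90133213242925), np.float64(-123.89832560140005), 134, 270) [  0.5  56.5 -11.6] [0.1 0.1 0. ]
(np.float64(-40.29659809623986), np.float64(-129.999614577649), 134, 270) [  0.5  62.6 -18.2] [0.1 0.1 0. ]
```

Request:
{"name": "drive_tool", "arguments": {"plan": [[0,10,2,0,0,0,255],[0,16,3,0,0,0,255],[0,24,3,0,0,0,255],[0,33,1.5,0,0,0,255],[0,41,-1.5,0,0,0,255],[0,49,-6,0,0,0,255],[0,55,-10,0,0,0,255],[0,55,-10,0,0,0,255]]}}

```text
time: 8.9
tcp_pos: [558.5, -215.7, 134.0]
eef_rot: [2.124, 0.197, -2.123]
ft_force: [0.2, 0.2, -0.8]
finger_gap: -0.0
```

```bash
cat >> h.py <<'E'
def spot(f):
    p=snap('top',f+'.png');img=p['frame'].astype(int)
    m=(img[:,:,0]>150)&(img[:,:,1]<70)&(img[:,:,2]<70);m[:,:80]=0;m[:,200:]=0
    v,u=np.nonzero(m)
    a=cv2.imread('pics/'+f+'.png')[180:260,90:200];cv2.imwrite('pics/'+f+'c.png',cv2.resize(a,None,fx=6,fy=6,interpolation=2))
    if len(u)==0: print('no spot');return
    sp=pix2world(p,(u.mean(),v.mean()),31);th,R,t,_=fit()
    rg=pix2world(p,(136.7,216.8),31)
    print('spot px',len(u),u.mean(),v.mean(),'to go mount',R.T@(rg-sp)[:2],'rad pan',-(R.T@(rg-sp)[:2])[0]/50,'tilt',(R.T@(rg-sp)[:2])[1]/50)
E
python3 -c "
from h import *
def T(a): return (-60*np.cos(a)-3,-100-60*np.sin(a)+17,134,270)
spot('t2'); snap('wrist','w6.png')
rows(*[T(a) for a in [.75,.9,1.05]])
"
```

```text
spot px 36 145.61111111111111 230.13888888888889 to go mount [33.7 15. ] rad pan -0.6739070825860687 tilt 0.2999957248406161
t 9.0 mount [ -48.14 -123.  ] 134.0396295626416 yaw -89.91436131055325 F [ 0.53  0.87 -0.18] j6 -2.1248741643703255
(np.float64(-46.90133213242925), np.float64(-123.89832560140005), 134, 270) [ 0.   0.9 -1.2] [ 0.1  0.  -0. ]
(np.float64(-40.29659809623986), np.float64(-129.999614577649), 134, 270) [ 0.   7.  -7.8] [ 0.1  0.  -0. ]
(np.float64(-32.854262873503615), np.float64(-135.045393535641), 134, 270) [  0.   12.1 -15.3] [ 0.1  0.  -0. ]
```

View pics/w6.png

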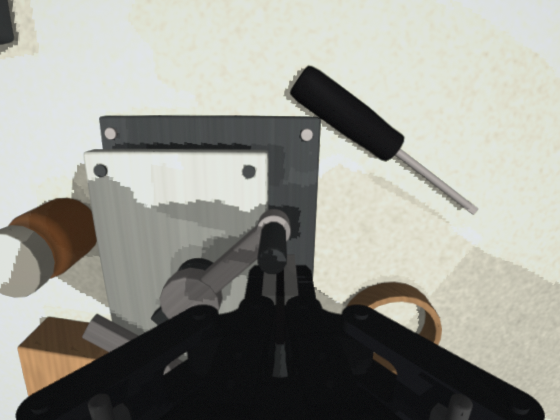

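View pics/t2.png

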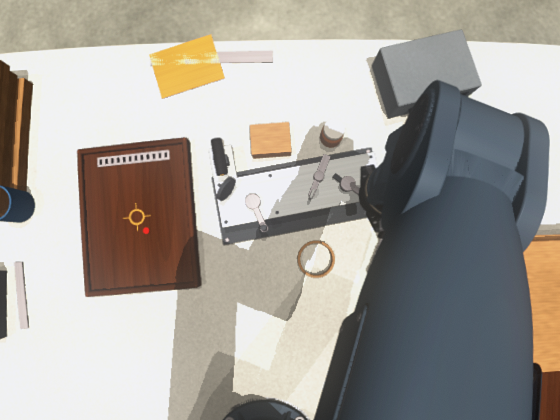

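Request:
{"name": "drive_tool", "arguments": {"plan": [[0,3,-3,0,0,0,255],[0,6,-7,0,0,0,255],[0,9,-11,0,0,0,255],[0,10,-13,0,0,0,255],[0,10,-13,0,0,0,255],[0,10,-13,0,0,0,255]]}}

```text
time: 9.6
tcp_pos: [572.6, -222.2, 134.5]
eef_rot: [2.124, 0.198, -2.123]
ft_force: [-0.2, 0.8, 0.4]
finger_gap: -0.3
```

```bash
python3 -c "
from h import *
spot('t3');rows()
"
```

```text
spot px 38 140.78947368421052 231.10526315789474 to go mount [33.67  3.71] rad pan -0.6733062745087893 tilt 0.07425233578642614
t 9.65 mount [ -35.14 -132.83] 134.47498052653896 yaw -89.90416755347428 F [-0.6  -0.39 -0.82] j6 -2.1276349065646567
```

Request:
{"name": "drive_tool", "arguments": {"plan": [[0,1,-2,0,0,0,255],[0,2.3,-4,0,0,0,255],[0,2.3,-4,0,0,0,255],[0,2.3,-4,0,0,0,255]]}}

```text
time: 10.05
tcp_pos: [576.9, -223.6, 134.4]
eef_rot: [2.124, 0.199, -2.123]
ft_force: [0.6, 0.9, 0.0]
finger_gap: -0.0
```

```bash
python3 -c "
from h import *
spot('t4');rows()
"
```

```text
spot px 34 139.61764705882354 231.23529411764707 to go mount [33.43  1.01] rad pan -0.6685101135072773 tilt 0.020129446869084307
t 10.1 mount [ -31.09 -134.98] 134.41034887909646 yaw -89.89805304499299 F [ 0.2   1.06 -0.13] j6 -2.1274133193716342
```

View pics/t4c.png

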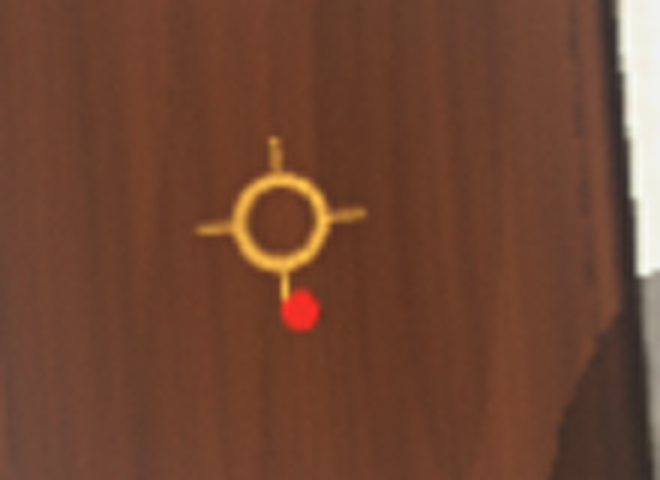

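Request:
{"name": "drive_tool", "arguments": {"plan": [[0,-10,3,0,0,0,255],[0,-20,5,0,0,0,255],[-35,-20,5,0,0,0,255],[-70,-20,5,0,0,0,255],[-70,-65,20,0,0,0,255],[-70,-110,26,0,0,0,255],[-70,-155,26,0,0,0,255],[-70,-195,26,0,0,0,255]]}}

```text
time: 10.9
tcp_pos: [513.4, -34.6, 204.6]
eef_rot: [2.124, 0.199, -2.123]
ft_force: [-0.4, -0.4, -0.1]
finger_gap: -0.2
```

```bash
python3 -c "
from h import *
th,R,t,_=fit()
p=snap('wrist','w7.png');snap('side','s7.png')
q=snap('top','t5.png')
for n in ['pan_screw_peg','pan_screw_axis']:
 for P in (p,q):
  print(n,[(np.array(k['at']),R.T@(np.array(k['at'][:2])-t),k['p']) for k in models.pinpoint(P,n)[:1]])
rows((-59,60,134,270))
"
```

```text
pan_screw_peg [(array([513.2,  -8. , 119.2]), array([-54.03,  88.66]), 0.82)]
pan_screw_peg [(array([541.7, 282.8,  29.8]), array([ 27.49, 369.25]), 0.22)]
pan_screw_axis [(array([566. ,  11.4, 118.1]), array([ 1.44, 98.01]), 0.75)]
pan_screw_axis []
t 11.25 mount [-57.73  59.49] 204.32396891133644 yaw -89.9435956058729 F [-0.02 -0.47  0.07] j6 -1.8290551856444792
(-59, 60, 134, 270) [70.3 -0.5  1.3] [ 0.1 -0.  -0. ]
```

View pics/s7.png

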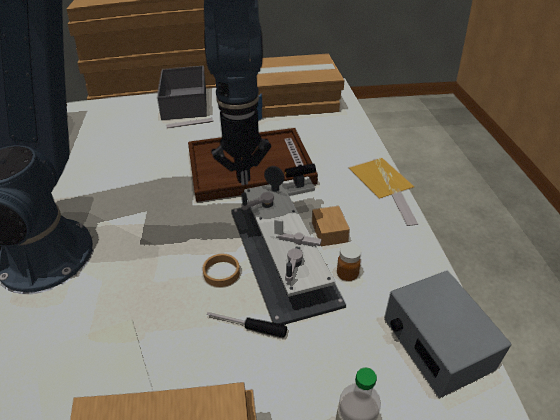

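View pics/w7.png

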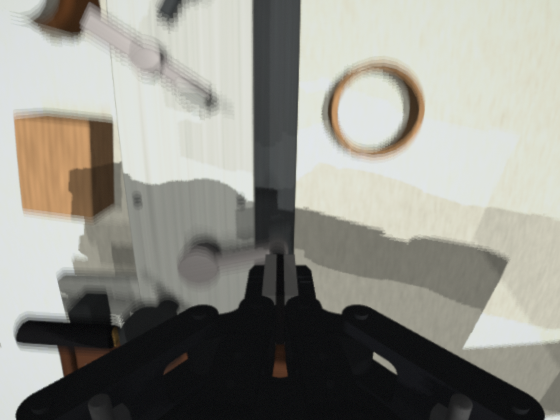

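Request:
{"name": "drive_tool", "arguments": {"plan": [[35,0,1,0,0,0,255],[70,0,1,0,0,0,255],[70,0,1,0,0,0,255],[70,0,1,0,0,0,255]]}}

```text
time: 11.65
tcp_pos: [513.8, -37.7, 134.5]
eef_rot: [2.123, 0.198, -2.126]
ft_force: [0.2, 0.2, 1.0]
finger_gap: -0.1
```

```bash
python3 -c "
from h import *
def T(a): return (-60*np.cos(a)-1,100-60*np.sin(a)-17,134,270)
rows(*[T(a) for a in [.14,0,-.15,-.3,-.45,-.53]])
"
```

```text
t 11.65 mount [-58.94  59.32] 134.53106823393423 yaw -89.98105350657364 F [0.24 0.2  0.98] j6 -1.8294174411481465
(np.float64(-60.41295977275823), np.float64(74.62741312134581), 134, 270) [  0.5 -15.3   1.5] [0.  0.1 0. ]
(np.float64(-61.0), np.float64(83.0), 134, 270) [  0.5 -23.7   2. ] [0.  0.1 0. ]
(np.float64(-60.32626467616254), np.float64(91.96628794841595), 134, 270) [  0.5 -32.7   1.4] [0.  0.1 0. ]
(np.float64(-58.320189347536356), np.float64(100.73121239968037), 134, 270) [  0.5 -41.4  -0.6] [0.  0.1 0. ]
(np.float64(-55.02682614116061), np.float64(109.09793204667382), 134, 270) [  0.5 -49.8  -3.9] [0.  0.1 0. ]
(np.float64(-52.768424230885664), np.float64(113.33200047229082), 134, 270) [  0.5 -54.   -6.2] [0.  0.1 0. ]
```

Request:
{"name": "drive_tool", "arguments": {"plan": [[0,-9,1,0,0,0,255],[0,-15,1.5,0,0,0,255],[0,-24,2,0,0,0,255],[0,-33,1.5,0,0,0,255],[0,-39,0,0,0,0,255],[0,-39,0,0,0,0,255]]}}

```text
time: 12.25
tcp_pos: [506.9, 2.7, 134.5]
eef_rot: [2.124, 0.201, -2.122]
ft_force: [0.1, 0.3, -0.2]
finger_gap: 0.2
```

```bash
python3 -c "
from h import *
spot('t6');rows()
"
```

```text
spot px 28 137.64285714285714 219.64285714285714 to go mount [6.77 1.04] rad pan -0.13537731869609002 tilt 0.020861825181941927
t 12.3 mount [-58.34  99.94] 134.4252792659337 yaw -89.82231549298155 F [0.03 0.56 1.11] j6 -1.7547957564743133
```

View pics/t6.png

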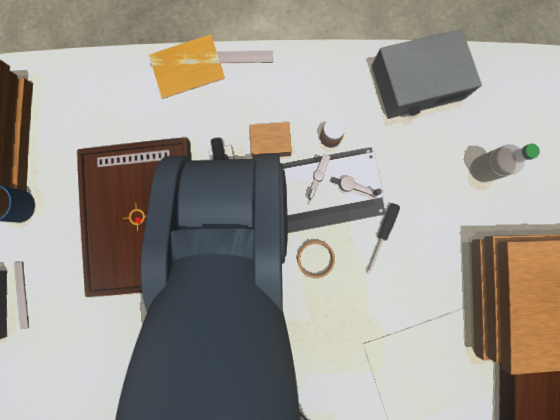

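Request:
{"name": "drive_tool", "arguments": {"plan": [[0,-2,-1,0,0,0,255],[0,-5,-2,0,0,0,255],[0,-7,-3,0,0,0,255],[0,-7,-3,0,0,0,255],[0,-7,-3,0,0,0,255]]}}

```text
time: 12.8
tcp_pos: [508.5, 8.9, 134.3]
eef_rot: [2.124, 0.199, -2.123]
ft_force: [0.1, -0.7, -0.1]
finger_gap: 0.3
```

```bash
python3 -c "
from h import *
spot('t7');rows()
"
```

```text
spot px 16 136.125 217.5 to go mount [ 1.3  -1.58] rad pan -0.025956843970575537 tilt -0.031583435878516676
t 12.85 mount [-55.57 106.1 ] 134.34557937523383 yaw -89.90094302906837 F [-0.13  0.3   0.74] j6 -1.7402855965499826
```

View pics/t7c.png

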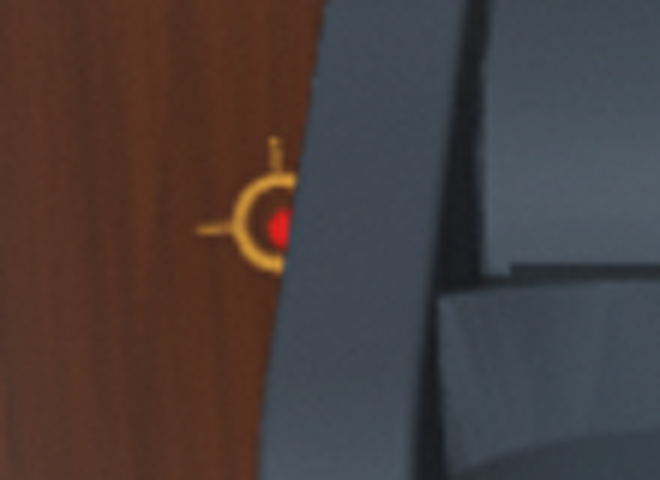

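Request:
{"name": "drive_tool", "arguments": {"plan": [[0,-1,-0.5,0,0,0,255],[0,-2,-1,0,0,0,255],[0,-2,-1,0,0,0,255],[0,-2,-1,0,0,0,255]]}}

```text
time: 13.25
tcp_pos: [508.9, 10.9, 134.3]
eef_rot: [2.123, 0.199, -2.124]
ft_force: [-0.1, -0.5, -0.5]
finger_gap: -0.2
```

Request:
{"name": "drive_tool", "arguments": {"plan": [[0,10,0,0,0,0,255],[0,20,0,0,0,0,255],[-40,20,0,0,0,0,255],[-80,20,0,0,0,0,255],[-80,70,0,0,0,0,255],[-80,120,0,0,0,0,255],[-80,160,0,0,0,0,255],[-80,160,0,0,0,0,255]]}}

```text
time: 14.05
tcp_pos: [539.4, -151.4, 214.1]
eef_rot: [2.126, 0.192, -2.125]
ft_force: [-0.2, 0.3, 0.2]
finger_gap: 0.2
```

```bash
python3 -c "
from h import *
spot('t8');rows();snap('side','s8.png')
"
```

```text
spot px 37 137.13513513513513 217.05405405405406 to go mount [0.77 0.89] rad pan -0.01532260166448881 tilt 0.017832497081552264
t 14.1 mount [-54.91 -54.92] 213.97481112042627 yaw -90.13510560874126 F [-0.3   0.29  0.26] j6 -2.023730728856644
```

View pics/t8c.png

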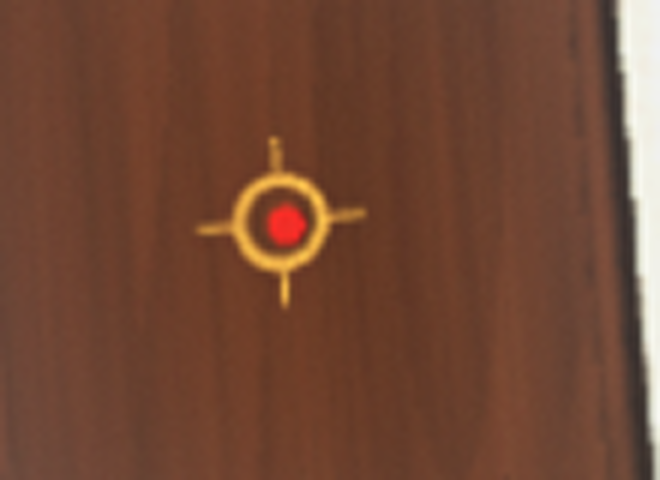

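View pics/s8.png

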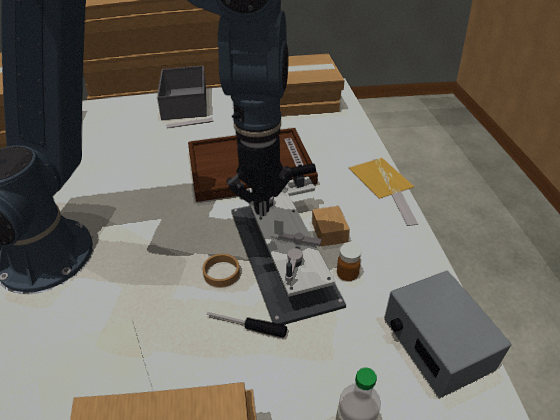

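```bash
python3 -c "
from h import *
th,R,t,_=fit()
for nm in ['wrist','side']:
  P=snap(nm,nm+'9.png')
  for n in ['latch_tab','latch_axis','tape','driver','glue_jar','small_carton']:
    for k in models.pinpoint(P,n)[:1]:
      a=np.array(k['at']);m=R.T@(a[:2]-t);print(nm,n,a,m,round(k['p'],2), 'phi',np.arctan2(28-m[0],m[1]+45) if n=='latch_tab' else '')
"
```

```text
wrist latch_tab [ 579.3 -106.2  120.3] [ -7.13 -20.02] 0.8 phi 0.9527767661812877
wrist latch_axis [ 620.9 -123.8  122.9] [ 30.52 -44.98] 0.86 phi 
wrist tape [713.9 -22.4   2.8] [140.59  37.58] 0.72 phi 
wrist driver [ 488.1 -269.5    0.3] [-126.82 -163.75] 0.86 phi 
wrist glue_jar [ 726.  -162.2    0.9] [ 126.76 -102.06] 0.66 phi 
side latch_tab [ 578.5 -108.7  120.9] [ -8.38 -22.33] 0.96 phi 1.0135921298494304
side latch_axis [ 619.3 -128.6  120.2] [ 28.06 -49.4 ] 0.91 phi 
side tape [ 435.5 -119.6    0.3] [-150.94   -6.74] 0.88 phi 
side driver [ 486.2 -273.6   -2.5] [-129.44 -167.43] 0.84 phi 
side glue_jar [ 728.9 -158.5   -5.3] [130.29 -98.96] 0.6 phi 
side small_carton [716.6 -26.6   0. ] [142.47  32.95] 0.69 phi
```

View pics/wrist9.png

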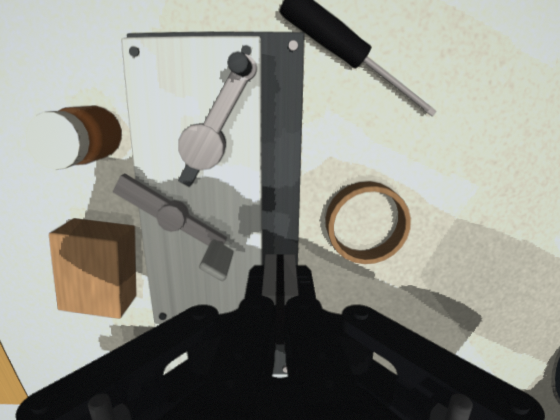

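The latch reads about 1.0 rad (0.95 in the wrist picture, 1.01 in the side one). The bystanders are where they were, the robot is clear, and the spot is inside the ring, so I'm handing in.

```bash
python3 -c "
from h import *
print(workorder.close_job())"
```

```text
the job is handed in; nothing more can be done
None
```

The red spot now lies inside the brass ring, and I handed the job in at about 15 s of the 72 s limit. `close_job()` gives no verdict, so the result rests on the checks below.

I swung the latch to its stop first, then turned the tilt screw by about +1.05 rad and the pan screw by about -0.65 rad. Then I backed the gripper off, clear of everything.

**Last checks:**
- **Spot:** it sits about 1.2 mm off the ring's centre, where up to 7 mm would still be inside.
- **Latch:** the lever stopped moving when I pushed it with about 12 N. The networks put it at 0.95 rad (wrist camera) and 1.01 rad (side camera) against the 1.0 stop, which is within their error.
- **Bystanders:** the tape roll, screwdriver, jar and carton read within about 6 mm of their starting positions, close to the networks' error, and look undisturbed in the pictures.

**Disagreement:** the wrist camera's network once reported "tape" at the carton's position. That was a misread: the picture shows the roll in place, and the side camera agrees.

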